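# Load a carving blank under the spring hold-down

### The arm

A 7-joint arm with a two-finger parallel gripper is mounted at the origin on the work surface. World frame = base frame: x ahead of the robot, y to its left, z up, the work surface at z = 0. Lengths are in m, angles in rad, forces in N, time in s.
With the tool pointing down it reaches from about 0.4 to 0.85 m from the base axis. Payload 4.4 kg.
Tool frame: the origin (TCP) lies on the front face of the gripper's body, between the roots of the fingers; the fingertips stand 97 mm ahead of it and the grasp point (between the pads) lies 78 mm ahead of it; z points along the fingers, y is the direction in which the jaws open and shut (so a half turn about z gives the same grasp; the last joint's range is limited). The gripper opens to 94 mm and grips with 3 to 60 N. Pads are 16 mm wide; open, the fingers measure 119 mm over their backs; the gripper's body (75 mm by 177 mm) begins 78 mm behind the grasp point.
Start: joints at [1.176, 0.628, 0.038, 1.517, -0.027, 0.996, -0.02], TCP at [0.21, -0.615, 0.303] pointing down, gripper open.
Joint ranges: [-3.06, 3.06], [-0.37, 2.12], [-1.25, 1.32], [0.18, 2.47], [-1.1, 4.24], [0.23, 1.98], [-2.94, 2.94]. Speed limits (rad/s): [2.57, 2.57, 3.14, 3.14, 3.14, 3.14, 3.14].

### API

Orientations are given as a unit quaternion [w, x, y, z].
In Python, from workcell import arm, eyes, job, models gives the robot as it stands.
- The arm moves only by the shell command python3 -m handwheel 'ROWS' [FORCE]. ROWS is JSON, a list of rows, each a list of 3 entries, a list of its own where there are three numbers: the shift along the tool's x, y, z in mm, then the turn, a rotation vector about the tool's x, y, z in rad, then the opening in per cent of the stroke, from 0 (shut) to 100 (fully open). In form: [[[dx, dy, dz], [wx, wy, wz], claw], ...]. A call has 1 to 20 rows; each row shifts and turns the pose as measured when the row begins, along the tool's axes as they then stand; what a row does not reach is not made up. A row lasts 1/12 s, in which the tool goes at most 41.7 mm and 7.16 degrees, less where a joint would pass 70% of its speed; a pose out of reach is approached as far as the arm can. A call is refused whole if a number of a shift passes 41.7 or a number of a turn 0.125, either way. A call with a gripper value outside its range is refused whole. The fingers move at their own pace and stop on an object; FORCE is the grip in N (left out, the last holds). Time passes only in rows, so rows that do not move let the fingers close. It gives the time, the measured TCP pose, the force and the opening at its end, in the units of the state.
- arm.get_state(): the state, without advancing time (a new reading comes with each control period).
- eyes.get_image(name): name is "scene" or "top"; returns a dict with "image" (480x640x3 uint8, blue, green, red), "range_z" (480x640 float32, m along the optical axis (not along the pixel's ray), 0 where there is no reading), "fx", "fy", "cx", "cy" (pixels), "dist" ([k1, k2, p1, p2, k3] as OpenCV has them; the pictures are not rectified), "R" (3x3) and "t" (3): a world point X has camera coordinates R X + t. Camera axes: x right, y down, z forward; pixel columns grow to the right and rows downward; lengths in m; the calibration is good to about 2 mm. A picture is of the moment at which its call begins.
- job.close_job(): hands the job in, once; it reports no verdict.
Trained networks look in a picture, given as the dict that the camera call returned (one of the last four; its "shot" number tells which), for a name from the list of things; names that differ only in an ending like _2 or _b are one class to them, and where a whole thing is asked for, a point or a joint stands for the part that bears it (a point fixed in the world has none). Each returns a list of dicts, best first, with "confidence" (0 to 1); they miss things now and then, are a little off and sometimes report something else, mostly with a low value. They report only what shows in the picture. A call takes as long as a camera call. They do not tell look-alikes from the thing itself.
- models.outline_of(picture, name): "mask" (480x640 bool, what is visible of it) and "box" ([centre column, centre row, width, height] in pixels, round what is visible of it).
The state is a dict: "clock": time; "joint_positions": joint angles; "dq": joint speeds; "joint_torque": joint torques, N m; "tcp_pos": TCP position; "tcp_rot": TCP orientation; "force": force on the tool from outside, world axes, zero at the start; "ft_torque": the same for the moment, N m; "opening": finger opening in m.
Only numpy, scipy, OpenCV 4.12 (cv2) and the standard library are available. Lean on these libraries where they do the work, as an engineer would, in place of code of your own. Each camera call takes 0.05 s, during which the arm holds its last target. There are 200 camera calls.

### The job

Load the pale wooden blank into the carving jig without picking it up: with one fingertip press the jig's long metal bar down to raise the spring-loaded hold-down flap, and keep it held open while the other fingertip pushes the blank along its lane, under the flap, until it is fully home against the end stop. Then let the bar up so that the flap closes on the blank, and move clear; leave the mallet, bottle and gouge where they are.

Things in the scene. Friction and masses are not known exactly. Their poses are not given: they have to be found in the camera images.
- jig: Plywood carving jig fixed to the bench, 285 x 97 x 12 mm; its yaw varies. Origin at bench height on the lane's middle line, below the flap's front edge (facing the entering blank). x: along the lane, the way the blank is pushed; y: left, towards the metal bar; z up. 'Jig x, y, z' below are mm in this frame. Board: x -205 to 80, y -45 to 52, top at z 12
- lane (a point): Middle of the lane's floor at its entry end (jig -200, 0, 12). The lane is 62 mm wide (jig y -31 to 31), between two wooden fences 6 mm thick with tops at jig z 20, x -200 to -10; the right-hand one goes on under the flap
- stop (a point): Middle of the end stop's face that the blank must meet (jig 55, 0, 24): a dark wooden bar across the lane, top at jig z 36. Between it and the entry stand, on the left, the flap's two steel hinge posts (jig x 0 to 54, y 33 to 47, tops at z 44)
- flap (a joint): Hinge angle (rad) of the hold-down flap with its bar. 0 = shut by its spring; grows as the bar is pressed down and the flap rises; 0.56 = fully open, on its stop. About 0.26 when the flap lies on the blank; from 0.36 up it clears the blank. Let go, it shuts by itself, also onto the blank, which it then holds with about 4 N
- flap_lip (a point): The flap: dark wooden plate, rubber underside, 48 mm along the lane, 46 across, 10 thick, over the lane at jig x 0 to 48, y -25 to 21. Shut, it slopes down to the right, lower edge about 1 mm above the lane's floor, and blocks the blank. This point: front end of its lower right-hand edge, shut at jig (0, -22, 13). Hinge line: along jig x at y 40, z 34
- bar_end (a point): Press bar, part of the flap: flat aluminium bar 225 x 32 x 5 mm along the lane, left of the left fence, jig x -195 to 30. This point: middle of its top face at its end by the lane's entry; jig y 79, z 35 when shut (leaning 0.56 rad, outer edge higher); y 77, z 20 at joint 0.40; y 74, z 14, level, fully down. Needs 3 N to start, 6 N fully down; a fingertip can slide along it
- blank: Loose pale wooden blank with pencilled lines and circles, 110 mm long (its x, along the lane), 54 wide (y), 18 thick, about 75 g, lying flat in the lane in front of the flap. Origin at the centre of its underside (jig z 12; top at z 30). Fully home its origin is at jig x 0: 55 mm of it stay out in front of the flap
- mallet: Bystander: turned wooden carver's mallet standing on its head, 72 mm across, 190 mm tall. Origin at the centre of its underside
- bottle: Bystander: clear bottle with a black cap, 48 mm across, 130 mm tall. Origin at the centre of its underside
- gouge: Bystander: carving gouge lying on the bench, about 208 mm long (its x, blade to +x, handle to -x), 21 mm wide, 18 mm high. Origin at bench height, where handle and blade meet
Things that resemble listed ones, but are neither listed nor needed, are in the scene too. Of the things like the blank, leave any that is green or pink; of the rest the smaller one is meant.

How it is judged:
On the way, in this order (a step that is already met when the one before it is completed fails the run):
1. a finger holds the bar down and the flap open (joint above 0.36) while the blank is still in front of the flap (value of joint flap above 0.36 rad and contact force between the fingers and flap above 0.5 N and x of blank in the frame of jig below -0.058 m), for 0.2 s.
2. the blank is home against the end stop (within 5 mm) while a finger still holds the flap open (value of joint flap above 0.33 rad and contact force between the fingers and flap above 0.5 N and x of blank in the frame of jig between -0.005 and 0.004 m and y of blank in the frame of jig between -0.008 and 0.008 m and angle between the x axis of blank and the x axis of jig, either way round below 0.12 rad), for 0.15 s.
At the end, for the whole second after the job is handed in: The blank lies flat in the lane, within 5 mm of the end stop, within 8 mm of the middle line and 0.12 rad of square, at rest; the flap has closed on it (joint 0.21 to 0.32) and presses it down with more than 1 N (x of blank in the frame of jig between -0.005 and 0.004 m and y of blank in the frame of jig between -0.008 and 0.008 m and angle between the x axis of blank and the x axis of jig, either way round below 0.12 rad and value of joint flap between 0.21 and 0.32 rad and contact force between flap and blank above 1 N and linear speed of blank below 0.02 m/s and height (world z) of blank below 0.016 m and angle between blank's own z axis and vertical below 0.06 rad); the robot touches nothing.
It fails at once if the blank is lifted (more than 12 mm) or tipped (more than 0.3 rad) (height (world z) of blank above 0.024 m or angle between blank's own z axis and vertical above 0.3 rad).
It fails at once if the flap is let down onto the blank when this is only part of the way in (x of blank in the frame of jig between -0.05 and -0.008 m and value of joint flap below 0.29 rad).
It fails at once if the mallet, bottle or gouge is moved (more than 20 mm) (distance of any of mallet, bottle, gouge from where it was at the start of the episode above 0.02 m).
It also fails if it takes over 38 s, if anything falls off the work surface, if the arm or the gripper's body presses on something with over 40 N, if the wrist force passes 120 N, or if a joint passes its speed limit or range.

## Working session

There is one attempt and no reset: what is moved stays moved. The work goes in short steps, Python scripts to look and compute and a shell command to move; the robot and the scene stay as the last step left them, time stands still between calls to the robot, and variables do not carry over. Pictures are saved under pics/ and viewed, about 8 in all and at most 12, crops included, and the job is handed in when it is done.

```bash
mkdir -p pics; ls; cat > h.py <<'E'
import numpy as np, cv2
from workcell import arm, eyes, job, models
def pts(p, mask):
    v,u=np.nonzero(mask&(p["range_z"]>0)); z=p["range_z"][v,u].astype(float)
    K=np.array([[p["fx"],0,p["cx"]],[0,p["fy"],p["cy"]],[0,0,1]])
    n=cv2.undistortPoints(np.stack([u,v],1).astype(float)[:,None],K,np.array(p["dist"]))[:,0]
    X=np.c_[n*z[:,None],z]
    return (X-np.array(p["t"]))@np.array(p["R"])   # R^T (X-t)
def proj(p,X):
    K=np.array([[p["fx"],0,p["cx"]],[0,p["fy"],p["cy"]],[0,0,1]])
    return cv2.projectPoints(np.atleast_2d(X).astype(float),cv2.Rodrigues(np.array(p["R"]))[0],np.array(p["t"],float),K,np.array(p["dist"]))[0][:,0]
E
python3 - <<'E'
from h import *
for c in ("top","scene"):
    p=eyes.get_image(c); cv2.imwrite(f"pics/{c}0.png",p["image"])
    for n in ("jig","flap","blank","mallet","bottle","gouge"):
        for r in models.outline_of(p,n)[:4]:
            m=r["mask"]; P=pts(p,m)
            rect=cv2.minAreaRect((P[:,:2]*1000).astype(np.float32)) if len(P) else None
            print(c,n,round(r["confidence"],2),np.round(r["box"]),m.sum(),np.median(P,0).round(3),np.round(np.percentile(P[:,2],[5,95]),3),[np.round(q,1) for q in rect])
print(arm.get_state())
E
```

```text
pics
top jig 0.6 [374. 216.  57. 113.] 4101 [ 0.635 -0.113  0.019] [0.01  0.043] [array([ 623.1, -114.9]), array([140.8, 286.6]), np.float64(86.5)]
top flap 0.86 [369. 216.  55.  94.] 1483 [ 0.668 -0.065  0.036] [0.025 0.045] [array([ 613.9, -103.3]), array([119.3, 247. ]), np.float64(86.1)]
top blank 0.94 [294. 294.  61.  54.] 1873 [0.418 0.077 0.025] [0.021 0.028] [array([419.6,  78.4]), array([155.9,  77. ]), np.float64(64.9)]
top blank 0.74 [384. 227.  20.  46.] 978 [ 0.589 -0.138  0.03 ] [0.026 0.034] [array([ 589.7, -138.6]), array([ 54.8, 111.3]), np.float64(88.3)]
top blank 0.62 [394. 335.  66.  50.] 2006 [ 0.323 -0.167  0.025] [0.021 0.029] [array([ 322.2, -172.3]), array([ 78.6, 158.1]), np.float64(20.9)]
top mallet 0.64 [471. 177.  45.  39.] 1032 [ 0.693 -0.341  0.086] [0.004 0.189] [array([ 728.6, -380.4]), array([ 71.5, 150.8]), np.float64(40.5)]
top bottle 0.77 [286. 179.  23.  32.] 474 [0.69  0.103 0.086] [0.012 0.131] [array([715.8, 113. ]), array([83.6, 46. ]), np.float64(23.7)]
top gouge 0.89 [500. 246.  16.  80.] 395 [ 0.506 -0.431  0.017] [0.01  0.022] [array([ 54
[... 1513 characters left out ...]
)]
{'clock': 0.7, 'joint_positions': array([ 1.17619868,  0.62834861,  0.03850125,  1.51742378, -0.0269908 ,
        0.99628933, -0.01999653]), 'dq': array([-0.00042195,  0.00061385, -0.00139313,  0.00076993,  0.00065271,
       -0.00076185,  0.00046655]), 'joint_torque': array([-5.09463207e-04, -5.49437106e+01,  1.14232644e+00, -1.86908036e+01,
       -5.24937292e-02,  1.55060756e-02,  3.71710803e-05]), 'tcp_pos': array([ 0.2099106 , -0.61517927,  0.30270415]), 'tcp_rot': array([2.14402796e-05, 9.86518402e-01, 1.63650364e-01, 1.91948154e-05]), 'force': array([-0.42432691, -0.12445308,  0.37737959]), 'ft_torque': array([-0.00193528,  0.00196312, -0.01409679]), 'opening': 0.09419107437333266}
```

```bash
python3 - <<'E'
from h import *
i=cv2.imread("pics/top0.png")[130:400,240:560]
cv2.imwrite("pics/c1.png",cv2.resize(i,None,fx=2.2,fy=2.2,interpolation=cv2.INTER_CUBIC))
E
```

```text
(no output)
```

View pics/c1.png

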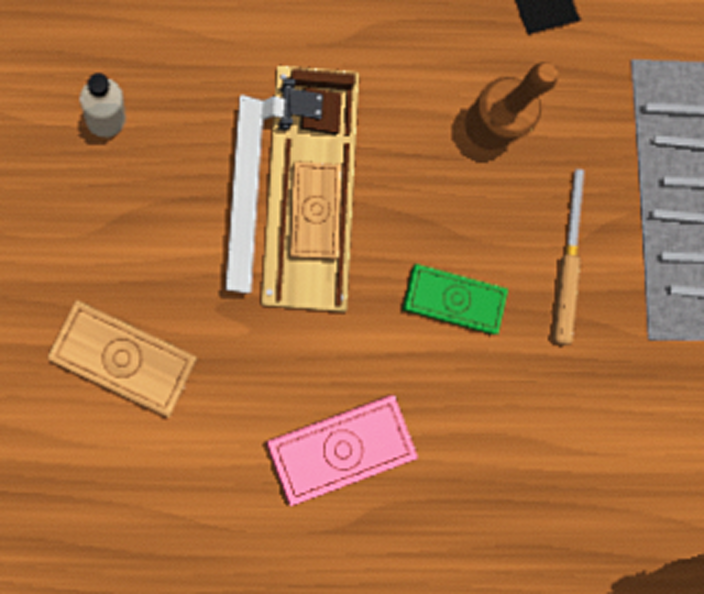

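View pics/scene0.png

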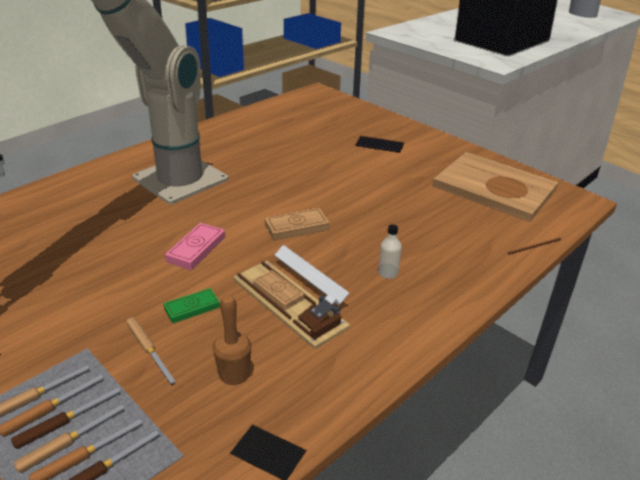

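The meant blank is the small pale one in the lane, at top-crop (315,210). The larger pale one at (122,358) and the green and pink ones are decoys. The jig points roughly along +x, with the bar on its left (white, x≈245). The bottle, mallet and gouge are well clear. Next I'll fit the jig frame.

```bash
cat >> h.py <<'E'
from scipy.optimize import minimize
def jigfit():
    p=eyes.get_image("top"); r=models.outline_of(p,"jig")[0]
    k=cv2.dilate(r["mask"].astype(np.uint8),np.ones((7,7)))>0
    return p,pts(p,k)
E
python3 - <<'E'
from h import *
p,P=jigfit()
B=P[(P[:,2]>.008)&(P[:,2]<.017)]
rc=cv2.minAreaRect((B[:,:2]*1000).astype(np.float32)); print("board",rc, cv2.boxPoints(rc).round(0).tolist())
f=models.outline_of(p,"flap")[0]; F=pts(p,f["mask"])
for r in models.outline_of(p,"blank"):
    if abs(r["box"][0]-384)<15: b=pts(p,r["mask"])
rb=cv2.minAreaRect((b[:,:2]*1000).astype(np.float32)); print("blank",rb)
# candidate yaw from long board axis
bp=cv2.boxPoints(rc); e=max([bp[1]-bp[0],bp[2]-bp[1]],key=np.linalg.norm); e=e*np.sign(e[0]); yaw=np.arctan2(e[1],e[0])
print("yaw",np.degrees(yaw))
R=np.array([[np.cos(yaw),-np.sin(yaw)],[np.sin(yaw),np.cos(yaw)]])
def ex(n,Q): 
    q=Q[:,:2]@R*1000; print(n,np.percentile(q,[.5,2,50,98,99.5],axis=0).round(1).tolist())
ex("board",B); ex("blank",b); ex("flap",F)
q=F[:,:2]@R*1000
bar=F[(q[:,1]>np.percentile(q[:,1],98)-32)]; ex("bar",bar)
qb=bar[:,:2]@R*1000; A=np.polyfit(qb[:,0],qb[:,1],1); print("bar slope deg",np.degrees(A[0]))
np.save("P.npy",P)
E
```

```text
board ((623.8010864257812, -136.3297882080078), (98.18218994140625, 290.91192626953125), 86.37793731689453) [[476.0, -176.0], [766.0, -195.0], [772.0, -97.0], [482.0, -78.0]]
blank ((322.6070556640625, -168.51736450195312), (76.34217071533203, 151.3820343017578), 20.614273071289062)
yaw -3.6220603
board [[486.4, -145.2], [488.5, -144.1], [592.9, -89.6], [767.8, -48.7], [771.2, -47.9]]
blank [[274.6, -221.8], [280.4, -216.3], [332.8, -146.0], [384.7, -75.3], [391.3, -69.3]]
flap [[498.4, -122.9], [503.9, -119.6], [669.8, -26.2], [734.9, -5.9], [738.2, -5.3]]
bar [[497.8, -37.1], [501.3, -33.6], [607.8, -18.7], [715.5, -5.7], [718.7, -5.2]]
bar slope deg -0.7119753796793943
```

```bash
cat >> h.py <<'E'
from scipy.spatial.transform import Rotation as Ro
YAW=np.radians(-3.62); Rj=Ro.from_euler('z',YAW).as_matrix(); OJ=Rj@np.array([691.4,-100.1,0])
def to(jx,jy,jz):   # tool move bringing fingertip-middle to jig (mm)
    s=arm.get_state(); q=s["tcp_rot"]; T=Ro.from_quat([q[1],q[2],q[3],q[0]]).as_matrix()
    tgt=Rj@np.array([jx,jy,jz])+OJ; tip=s["tcp_pos"]*1000+T[:,2]*97
    want=np.c_[Rj[:,0],-Rj[:,1],-Rj[:,2]]
    w=Ro.from_matrix(T.T@want).as_rotvec()
    print("tip jig",(Rj.T@(tip-OJ)).round(1),"shift tool",(T.T@(tgt-tip)).round(1),"shift jigaligned",(want.T@(tgt-tip)).round(1),"turn",w.round(3),"F",s["force"].round(1),"op",round(s["opening"]*1000,1),"t",round(s["clock"],2))
E
python3 -m handwheel '[[[0,0,0],[0,0,0.1],65],[[0,0,0],[0,0,0.1],65],[[0,0,0],[0,0,0.1],65],[[0,0,0],[0,0,0.1],65],[[0,0,0],[0,0,0],65]]' 10
python3 -c "
from h import *
to(-172,37,100)"
```

```text
clock: 1.32
tcp_pos: [0.2098, -0.6152, 0.3028]
tcp_rot: [-0.0, 0.999, -0.045, 0.0]
force: [-0.4, 0.9, 0.0]
opening: 0.0645
tip jig [-443.1 -500.7  205.8] shift tool [ 256.7 -544.7  106. ] shift jigaligned [ 271.1 -537.7  105.8] turn [-0.    -0.001 -0.027] F [-0.4  0.9  0. ] op 64.5 t 1.32
```

```bash
python3 -m handwheel '[[[16,-34,5],[0,0,-0.027],64],[[17,-33.6,5],[0,0,0],64],[[17,-33.6,5],[0,0,0],64],[[17,-33.6,5],[0,0,0],64],[[17,-33.6,5],[0,0,0],64],[[17,-33.6,5],[0,0,0],64],[[17,-33.6,5],[0,0,0],64],[[17,-33.6,5],[0,0,0],64],[[17,-33.6,5],[0,0,0],64],[[17,-33.6,5],[0,0,0],64],[[17,-33.6,5],[0,0,0],64],[[17,-33.6,5],[0,0,0],64],[[17,-33.6,5],[0,0,0],64],[[17,-33.6,5],[0,0,0],64],[[17,-33.6,5],[0,0,0],64],[[17,-33.6,5],[0,0,0],64],[[0,0,0],[0,0,0],64]]'
python3 -c "
from h import *
to(-172,37,60)"
```

```text
clock: 2.73
tcp_pos: [0.5169, -0.0696, 0.2164]
tcp_rot: [0.005, 1.0, -0.006, 0.004]
force: [-0.3, 0.8, -0.2]
opening: 0.0607
tip jig [-170.2   62.4  119.5] shift tool [-3.6 24.6 59.7] shift jigaligned [-1.8 25.4 59.5] turn [ 0.01  -0.009  0.051] F [-0.3  0.8 -0.2] op 60.7 t 2.73
```

```bash
python3 -m handwheel '[[[-2,13,25],[0.01,-0.009,0.051],64],[[0,12.5,25],[0,0,0],64],[[0,0,10],[0,0,0],64],[[0,0,0],[0,0,0],64]]'
python3 - <<'E'
from h import *
to(-172,37,17)
ims=[]
for c,w in (("top",(340,150,120,130)),("scene",(200,200,200,180))):
    p=eyes.get_image(c); x,y,ww,hh=w
    im=p["image"].copy()
    for X in [(-205,-45,12),(80,-45,12),(80,52,12),(-205,52,12),(55,-31,36),(55,31,36),(-195,79,35),(30,79,35),(-172,0,17),(-172,74,30)]:
        u=proj(p,(Rj@np.array(X)+OJ)/1000)[0]; cv2.circle(im,tuple(int(round(v)) for v in u),1,(0,0,255),-1)
    ims.append(cv2.resize(im[y:y+hh,x:x+ww],(520,int(520*hh/ww)),interpolation=cv2.INTER_CUBIC)[:560])
H=max(i.shape[0] for i in ims)
out=np.hstack([cv2.copyMakeBorder(i,0,H-i.shape[0],0,0,0) for i in ims]); cv2.imwrite("pics/c2.png",cv2.resize(out,None,fx=.76,fy=.76))
E
```

```text
clock: 3.07
tcp_pos: [0.5184, -0.0896, 0.1557]
tcp_rot: [-0.002, 1.0, -0.021, 0.003]
force: [-0.1, 0.2, 0.9]
opening: 0.0601
tip jig [-167.8   43.8   58.7] shift tool [-4.6  6.8 41.6] shift jigaligned [-4.2  6.8 41.7] turn [-0.004 -0.006  0.021] F [-0.1  0.2  0.9] op 60.1 t 3.07
```

View pics/c2.png

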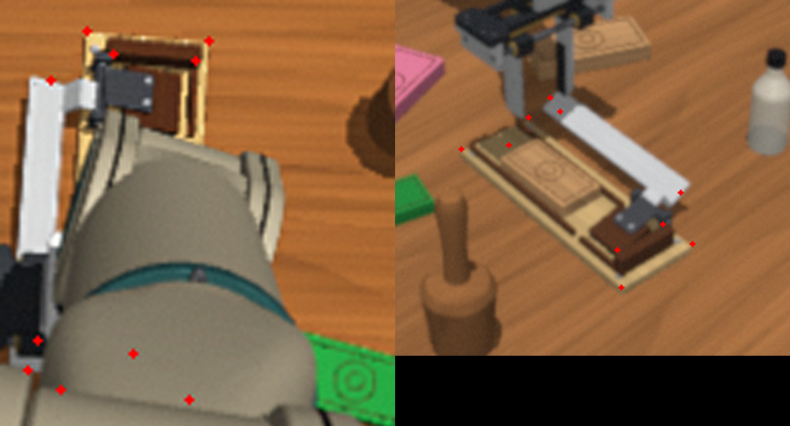

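The projected jig corners fall on the real ones in both views, and both fingers sit above the lane entry and the bar. I'll trim the lateral position and descend.

```bash
python3 -m handwheel '[[[-4,7,0],[-0.004,-0.006,0.021],64],[[0,0,0],[0,0,0],64],[[0,0,10],[0,0,0],64],[[0,0,8],[0,0,0],64],[[0,0,0],[0,0,0],64]]'
python3 -c "
from h import *
to(-172,37,16)"
```

```text
clock: 3.58
tcp_pos: [0.5165, -0.0976, 0.1424]
tcp_rot: [0.001, 0.999, -0.032, 0.005]
force: [0.3, 0.0, -0.2]
opening: 0.0605
tip jig [-168.9   35.2   45.4] shift tool [-3.4 -1.9 29.4] shift jigaligned [-3.1 -1.8 29.4] turn [ 0.002 -0.009 -0.001] F [ 0.3  0.  -0.2] op 60.5 t 3.58
```

```bash
python3 -m handwheel '[[[-3,-2,7],[0.002,-0.009,0],64],[[0,0,7],[0,0,0],64],[[0,0,7],[0,0,0],64],[[0,0,5],[0,0,0],64],[[0,0,0],[0,0,0],64]]'
python3 -c "
from h import *
to(-172,37,16)"
```

```text
clock: 4.0
tcp_pos: [0.5138, -0.0992, 0.1147]
tcp_rot: [0.002, 0.999, -0.033, 0.001]
force: [-0.6, 3.1, 6.3]
opening: 0.0604
tip jig [-172.1   33.1   17.7] shift tool [ 0.1 -3.9  1.7] shift jigaligned [ 0.1 -3.9  1.7] turn [ 0.004 -0.002 -0.004] F [-0.6  3.1  6.3] op 60.4 t 4.0
```

```bash
python3 -m handwheel '[[[0,-4,1.5],[0.004,0,-0.004],64],[[0,0,0],[0,0,0],64],[[0,0,0],[0,0,0],64]]'
python3 - <<'E'
from h import *
to(-172,37,16)
p=eyes.get_image("scene")
f=models.outline_of(p,"flap")[0]; F=pts(p,f["mask"])*1000
J=(F-OJ)@Rj
q=J[(J[:,1]<20)&(J[:,1]>-30)&(J[:,0]>0)&(J[:,0]<48)]
a=np.polyfit(q[:,1],q[:,2],1); print("flap plate slope",np.arctan(a[0]),len(q))
q=J[(J[:,1]>62)&(J[:,0]>-140)&(J[:,0]<0)]; a=np.polyfit(q[:,1],q[:,2],1); print("bar slope",np.arctan(a[0]),"z",np.median(q,0),len(q))
b=[r for r in models.outline_of(p,"blank") if abs(r["box"][0]-280)<20][:1]
for r in b:
    B=(pts(p,r["mask"])*1000-OJ)@Rj; B=B[B[:,2]>25]; print("blank",np.percentile(B,[1,50,99],axis=0).round(1).tolist())
cv2.imwrite("pics/c3.png",cv2.resize(p["image"][200:380,200:400],(760,684),interpolation=cv2.INTER_CUBIC)[:600])
E
```

```text
clock: 4.25
tcp_pos: [0.5137, -0.1002, 0.1135]
tcp_rot: [0.003, 0.999, -0.034, 0.001]
force: [-0.6, 2.0, 7.0]
opening: 0.0605
tip jig [-172.1   32.    16.5] shift tool [ 0.1 -5.   0.5] shift jigaligned [ 0.1 -5.   0.5] turn [ 0.006 -0.003 -0.004] F [-0.6  2.   7. ] op 60.5 t 4.25
flap plate slope -0.07573813602724905 366
bar slope -0.15137655482629878 z [-71.43786369  76.38566133  15.07876155] 523
blank [[-279.0, 20.2, 25.0], [-238.5, 200.6, 26.8], [-137.8, 268.8, 139.8]]
```

View pics/c3.png

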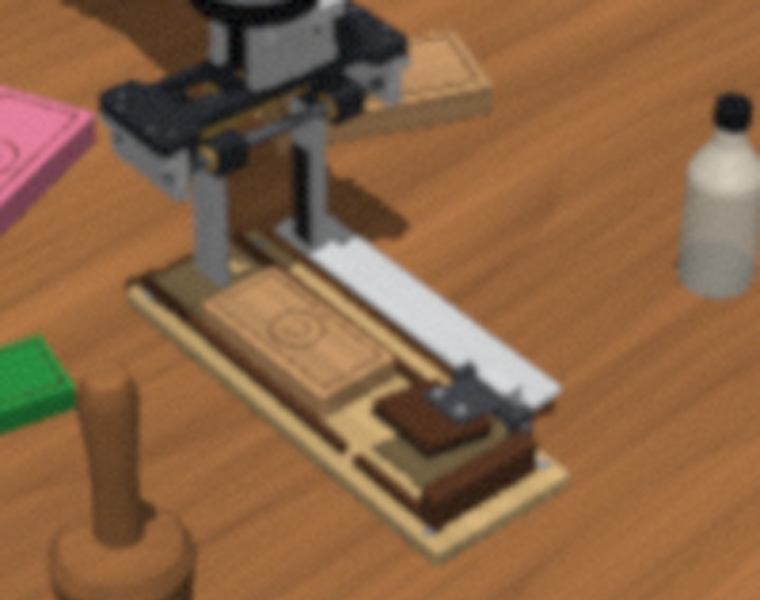

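The flap is fully up (bar z≈15, plate almost level), the lane finger is behind the blank, and the blank is still in front. Now I'll push, checking as I go.

```bash
python3 -m handwheel '[[[6,-1,0.3],[0.004,0,-0.003],64],[[6,-1,0.3],[0,0,0],64],[[6,-1,0.3],[0,0,0],64],[[6,-1,0.3],[0,0,0],64],[[6,-1,0.3],[0,0,0],64]]'
python3 -c "
from h import *
to(-66,37,16)"
```

```text
clock: 4.82
tcp_pos: [0.5247, -0.1007, 0.1106]
tcp_rot: [0.001, 0.999, -0.032, -0.021]
force: [-13.1, -2.6, 27.4]
opening: 0.0601
tip jig [-165.4   32.5   13.6] shift tool [99.2 -4.6 -6.4] shift jigaligned [99.4 -4.5 -2.4] turn [ 0.002  0.041 -0.001] F [-13.1  -2.6  27.4] op 60.1 t 4.82
```

```bash
python3 -m handwheel '[[[0,0,-2.5],[0,0.03,0],64],[[0,0,-0.5],[0,0.01,0],64],[[0,0,0],[0,0,0],64]]'
python3 -c "
from h import *
to(-66,37,17)"
```

```text
clock: 5.07
tcp_pos: [0.5224, -0.0998, 0.1136]
tcp_rot: [0.0, 0.999, -0.032, -0.003]
force: [-0.6, -0.6, 8.1]
opening: 0.0602
tip jig [-164.3   33.4   16.6] shift tool [98.3 -3.7 -1. ] shift jigaligned [98.3 -3.6 -0.4] turn [ 0.001  0.006 -0.001] F [-0.6 -0.6  8.1] op 60.2 t 5.07
```

```bash
python3 -m handwheel '[[[7,-1,-0.5],[0,0.005,0],64],[[7,-1,0],[0,0,0],64],[[7,-1,0],[0,0,0],64],[[7,-1,0],[0,0,0],64]]'
python3 -c "
from h import *
to(-66,37,17)"
```

```text
clock: 5.4
tcp_pos: [0.5371, -0.0994, 0.1123]
tcp_rot: [-0.0, 0.999, -0.032, -0.016]
force: [-7.7, -1.7, 9.9]
opening: 0.0602
tip jig [-152.2   34.8   15.3] shift tool [86.1 -2.4 -4.4] shift jigaligned [86.2 -2.2 -1.7] turn [ 0.     0.031 -0.002] F [-7.7 -1.7  9.9] op 60.2 t 5.4
```

```bash
python3 -m handwheel '[[[7,-1,-1.2],[0,0.02,0],64],[[7,0,-0.8],[0,0.015,0],64],[[7,0,-0.5],[0,0.01,0],64],[[7,0,-0.5],[0,0.01,0],64]]'
python3 -c "
from h import *
to(-66,37,17)"
```

```text
clock: 5.73
tcp_pos: [0.5519, -0.1, 0.1117]
tcp_rot: [-0.001, 0.999, -0.032, -0.004]
force: [-6.2, 0.0, 8.4]
opening: 0.0605
tip jig [-135.1   35.3   14.7] shift tool [69.  -1.7 -2.8] shift jigaligned [69.1 -1.7 -2.3] turn [-0.002  0.008 -0.001] F [-6.2  0.   8.4] op 60.5 t 5.73
```

```bash
python3 -m handwheel '[[[6,0,-2],[0,0.01,0],64],[[7,0,-1],[0,0.01,0],64],[[7,0,-0.6],[0,0.008,0],64],[[7,0,-0.6],[0,0.008,0],64]]'
python3 - <<'E'
from h import *
to(-66,37,17)
p=eyes.get_image("scene")
f=models.outline_of(p,"flap")[0]; J=(pts(p,f["mask"])*1000-OJ)@Rj
q=J[(J[:,1]<20)&(J[:,1]>-30)&(J[:,0]>0)&(J[:,0]<48)]
a=np.polyfit(q[:,1],q[:,2],1); print("flap plate slope",np.arctan(a[0]),len(q))
cv2.imwrite("pics/c4.png",cv2.resize(p["image"][200:380,200:400],(760,684),interpolation=cv2.INTER_CUBIC)[:600])
E
```

```text
clock: 6.07
tcp_pos: [0.566, -0.1008, 0.1126]
tcp_rot: [-0.002, 1.0, -0.031, -0.001]
force: [-6.8, -1.0, 9.3]
opening: 0.0602
tip jig [-120.4   35.7   15.6] shift tool [54.4 -1.2 -1.5] shift jigaligned [54.4 -1.3 -1.4] turn [-0.005  0.003  0.001] F [-6.8 -1.   9.3] op 60.2 t 6.07
flap plate slope -0.09762244804070726 360
```

View pics/c4.png

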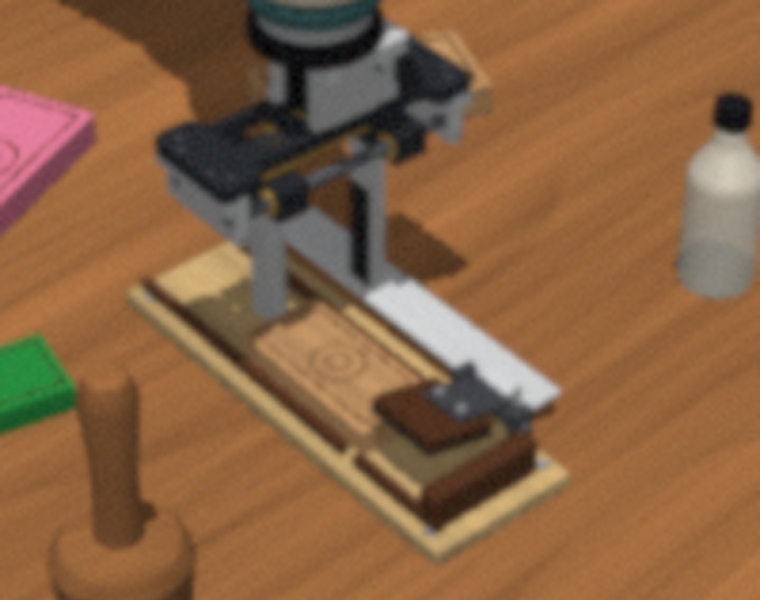

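The blank is moving straight under the open flap. Pushing on.

```bash
python3 -m handwheel '[[[7,0,-1],[0,0.008,0],64],[[7,0,-0.7],[0,0.008,0],64],[[7,0,-0.6],[0,0.008,0],64],[[7,0,-0.6],[0,0.008,0],64],[[7,0,-0.6],[0,0.008,0],64],[[7,0,-0.6],[0,0.008,0],64],[[7,0,-0.6],[0,0.008,0],64]]'
python3 -c "
from h import *
to(-66,37,17)"
```

```text
clock: 6.75
tcp_pos: [0.5934, -0.1032, 0.112]
tcp_rot: [-0.005, 1.0, -0.03, 0.001]
force: [-6.8, -0.6, 8.0]
opening: 0.0599
tip jig [-92.5  35.5  15. ] shift tool [26.6 -1.5 -2. ] shift jigaligned [26.5 -1.5 -2. ] turn [-0.009 -0.001  0.002] F [-6.8 -0.6  8. ] op 59.9 t 6.75
```

```bash
python3 -m handwheel '[[[7,-0.5,-1.2],[-0.005,0.004,0],64],[[7,-0.5,-0.7],[-0.004,0.006,0],64],[[7,0,-0.6],[0,0.006,0],64],[[7,0,-0.6],[0,0.006,0],64],[[6,0,-0.6],[0,0.006,0],64]]'
python3 -c "
from h import *
to(-63,37,17)"
```

```text
clock: 7.17
tcp_pos: [0.6121, -0.104, 0.1117]
tcp_rot: [-0.002, 1.0, -0.03, -0.005]
force: [-7.3, -0.5, 9.7]
opening: 0.0601
tip jig [-74.9  35.3  14.7] shift tool [11.9 -1.7 -2.4] shift jigaligned [11.9 -1.7 -2.3] turn [-0.003  0.01   0.004] F [-7.3 -0.5  9.7] op 60.1 t 7.17
```

```bash
python3 -m handwheel '[[[6,0,-1.2],[0,0.01,0.003],64],[[6,0,-0.7],[0,0.008,0],64],[[6,0,-0.6],[0,0.006,0],64]]'
python3 - <<'E'
from h import *
to(-63,37,17)
p=eyes.get_image("scene")
im=p["image"].copy()
for X in [(55,-27,30),(55,-31,36),(-55,-27,30)]:
    u=proj(p,(Rj@np.array(X)+OJ)/1000)[0]; cv2.circle(im,tuple(int(round(v)) for v in u),0,(0,0,255),-1)
cv2.imwrite("pics/c5.png",cv2.resize(im[250:350,240:370],(780,600),interpolation=cv2.INTER_CUBIC))
E
```

```text
clock: 7.42
tcp_pos: [0.6211, -0.1047, 0.1117]
tcp_rot: [-0.003, 1.0, -0.031, -0.004]
force: [-7.0, -1.1, 8.5]
opening: 0.06
tip jig [-65.8  35.3  14.7] shift tool [ 2.8 -1.7 -2.3] shift jigaligned [ 2.8 -1.7 -2.3] turn [-0.005  0.009  0.002] F [-7.  -1.1  8.5] op 60.0 t 7.42
```

View pics/c5.png

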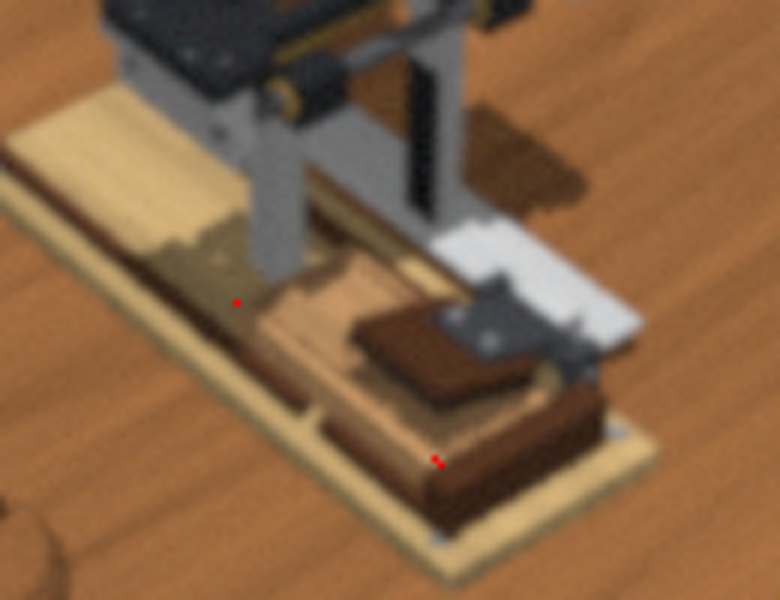

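```bash
python3 -m handwheel '[[[5,0,-1.2],[0,0.01,0],64],[[5,0,-0.8],[0,0.008,0],64]]'; python3 -c "
from h import *
to(-63,37,17)"; python3 -m handwheel '[[[5,0,-0.8],[0,0.008,0],64],[[5,0,-0.6],[0,0.008,0],64]]'
python3 -c "
from h import *
to(-63,37,17)"
```

```text
clock: 7.63
tcp_pos: [0.6226, -0.105, 0.1116]
tcp_rot: [-0.004, 0.999, -0.031, -0.006]
force: [-9.7, -0.1, 12.7]
opening: 0.0602
tip jig [-64.6  35.3  14.6] shift tool [ 1.5 -1.7 -2.4] shift jigaligned [ 1.6 -1.7 -2.4] turn [-0.007  0.012  0.001] F [-9.7 -0.1 12.7] op 60.2 t 7.63
clock: 7.8
tcp_pos: [0.6232, -0.1054, 0.1114]
tcp_rot: [-0.005, 0.999, -0.032, -0.009]
force: [-10.3, -0.3, 13.2]
opening: 0.06
tip jig [-64.6  35.2  14.4] shift tool [ 1.5 -1.8 -2.6] shift jigaligned [ 1.6 -1.8 -2.6] turn [-0.009  0.019 -0.   ] F [-10.3  -0.3  13.2] op 60.0 t 7.8
```

It has stalled with rising force, so the blank is against the stop. I'll hold, back off slightly with the bar still down, and measure before releasing.

```bash
python3 -m handwheel '[[[2,0,-0.5],[0,0.01,0],64],[[2,0,-0.3],[0,0.005,0],64],[[1,0,0],[0,0,0],64],[[0,0,0],[0,0,0],64],[[-4,0,-0.8],[0,0,0],64],[[-4,0,-0.5],[0,0,0],64],[[-3,0,0],[0,0,0],64],[[0,0,0],[0,0,0],64]]'
python3 - <<'E'
from h import *
to(-63,37,17)
p=eyes.get_image("scene")
# blank top points: jig z 25..34, lane area, plus stop top edge
J=(pts(p,np.ones((480,640),bool))*1000-OJ)@Rj
im=p["image"][p["range_z"]>0]
s=(J[:,2]>26)&(J[:,2]<33)&(abs(J[:,1]+10)<12)&(J[:,0]>-75)&(J[:,0]<0); print("blank rear/top", np.percentile(J[s],[0.5,5,50],axis=0).round(1).tolist(),s.sum())
s=(J[:,2]>33.5)&(J[:,2]<39)&(J[:,1]<10)&(J[:,1]>-31)&(J[:,0]>46)&(J[:,0]<90); print("stop top x", np.percentile(J[s,0],[1,5,50,95,99]).round(1),s.sum())
cv2.imwrite("pics/c6.png",cv2.resize(p["image"][250:350,240:370],(780,600),interpolation=cv2.INTER_CUBIC))
E
```

```text
clock: 8.47
tcp_pos: [0.62, -0.1032, 0.1157]
tcp_rot: [-0.007, 0.999, -0.032, 0.002]
force: [-4.7, -0.3, 5.7]
opening: 0.0599
tip jig [-65.8  37.5  18.7] shift tool [2.8 0.6 1.7] shift jigaligned [2.8 0.5 1.7] turn [-0.013 -0.003 -0.001] F [-4.7 -0.3  5.7] op 59.9 t 8.47
blank rear/top [[-73.5, -21.7, 26.1], [-61.8, -20.8, 26.4], [-34.8, -8.2, 28.2]] 151
stop top x [46.3 47.2 61.9 69.1 70.4] 95
```

View pics/c6.png

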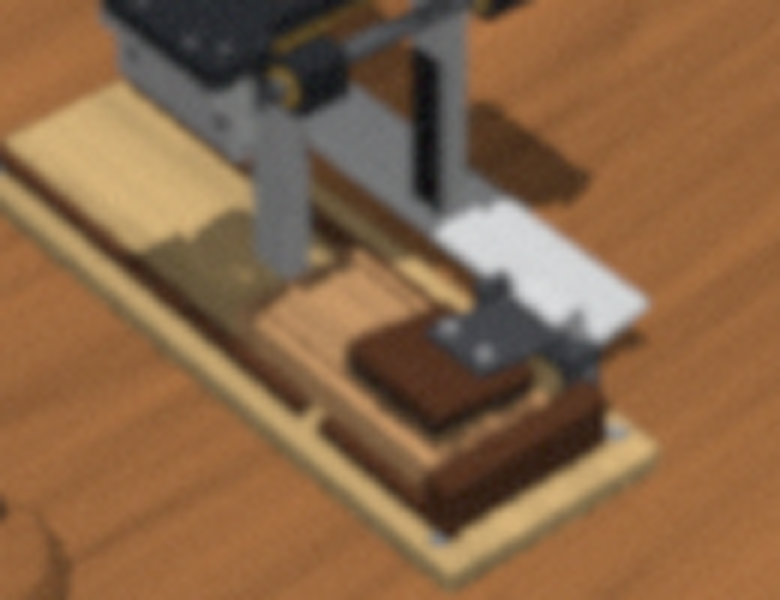

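The blank is flush with the stop and the flap is still held open. Releasing now: back off, then up.

```bash
python3 -m handwheel '[[[-8,0,0],[0,0,0],64],[[-8,0,0],[0,0,0],64],[[0,0,-2],[0,0,0],64],[[0,0,-5],[0,0,0],64],[[0,0,-6],[0,0,0],64],[[0,0,-8],[0,0,0],64],[[0,0,-12],[0,0,0],64],[[0,0,-20],[0,0,0],64],[[-10,0,-30],[0,0,0],64],[[-30,0,-30],[0,0,0],64],[[-40,0,-10],[0,0,0],64],[[-40,0,0],[0,0,0],64],[[-40,0,0],[0,0,0],64],[[-40,0,0],[0,0,0],64],[[0,0,0],[0,0,0],64],[[0,0,0],[0,0,0],64]]'
python3 - <<'E'
from h import *
to(-63,37,17)
ims=[]
for c in ("scene","top"):
    p=eyes.get_image(c)
    J=(pts(p,np.ones((480,640),bool))*1000-OJ)@Rj
    s=(J[:,2]>26)&(J[:,2]<33)&(abs(J[:,1])<24)&(J[:,0]>-85)&(J[:,0]<-3)
    print(c,"blank top",np.percentile(J[s],[1,50,99],axis=0).round(1).tolist(),s.sum())
    q=J[(J[:,1]<18)&(J[:,1]>-22)&(J[:,0]>5)&(J[:,0]<44)&(J[:,2]>31)]; print("flap slope",np.arctan(np.polyfit(q[:,1],q[:,2],1)[0]))
    q=J[(J[:,1]>66)&(J[:,1]<88)&(J[:,0]>-180)&(J[:,0]<20)&(J[:,2]>8)]; print("bar slope,z",np.arctan(np.polyfit(q[:,1],q[:,2],1)[0]),np.median(q,0))
    x,y=(240,250) if c=="scene" else (330,150)
    ims.append(cv2.resize(p["image"][y:y+130,x:x+130],(390,390),interpolation=cv2.INTER_CUBIC))
cv2.imwrite("pics/c7.png",np.hstack(ims))
E
```

```text
clock: 9.85
tcp_pos: [0.3991, -0.0901, 0.2457]
tcp_rot: [-0.007, 0.999, -0.032, 0.01]
force: [1.7, -0.6, 0.3]
opening: 0.0606
tip jig [-285.5   36.7  148.8] shift tool [219.9   1.3 136. ] shift jigaligned [222.5  -0.3 131.8] turn [-0.014 -0.019 -0.001] F [ 1.7 -0.6  0.3] op 60.6 t 9.85
scene blank top [[-53.9, -22.7, 26.1], [-30.6, -1.3, 28.3], [-7.1, 22.9, 32.0]] 281
flap slope 0.09948415491577871
bar slope,z 0.2653623153554048 [-77.70590844  77.79142075  22.9578825 ]
top blank top [[-55.4, -23.4, 26.5], [-29.4, 0.7, 30.1], [-3.9, 23.1, 32.9]] 337
flap slope 0.10374290726993353
bar slope,z 0.2858743043899499 [-82.3406739   76.97608133  24.63469045]
```

View pics/c7.png

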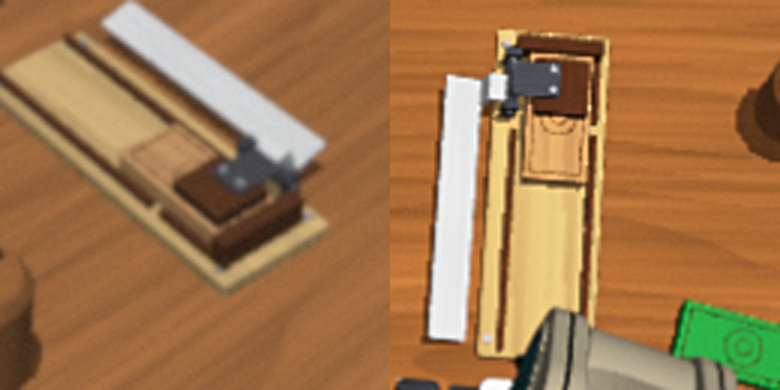

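Both views agree: the blank's rear edge is at jig x ≈ -55 (home), the bar slope of about 0.27 matches the flap resting on the blank, and the arm is clear.

```bash
python3 -c "
from workcell import job
print(job.close_job())"
```

```text
the job is handed in; nothing more can be done
None
```

The blank is loaded and the job is handed in at about 10 s of the 38 s allowed. One finger held the bar down with the flap open. The other pushed the blank under it until it stalled against the stop. I then backed off, let the bar up and moved clear.

- **Blank position:** in both cameras its rear edge is at jig x about -54 to -55 mm, so its origin is within about 1 mm of home. It is centred to about 1 mm and looks square.
- **Flap:** the bar leans 0.27 to 0.29 rad, which puts the joint at about 0.27 to 0.29, inside the 0.21 to 0.32 band. The flap plate's own slope came out lower, at 0.10. I took the bar as the better guide, because the plate reading is noisy and mixes in the hinge hardware.
- **Arm:** it is clear, and the last wrist force reading was 1.7 N or less on each axis.
- **Force peak:** early in the push I pressed the bar against its lower stop with about 27 N. I eased off before going on.
- **Not measured:** I could not measure how hard the flap presses on the blank, and I did not re-measure the mallet, bottle or gouge. The arm stayed well away from all three.

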